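# Tip a mass disc out of its pocket and stand it in the rack

### The arm

A 6-joint arm with a two-finger parallel gripper is mounted at the origin on the work surface. World frame = base frame: x ahead of the robot, y to its left, z up, the work surface at z = 0. Lengths are in m, angles in rad, forces in N, time in s.
With the tool pointing down it reaches from about 0.325 to 0.775 m from the base axis. Payload 5.5 kg.
Tool frame: the origin (TCP) lies between the finger pads; the fingertips stand 17 mm ahead of it and the grasp point (between the pads) lies 2 mm behind it (r.tcp_to_tips is the distance from the TCP to the fingertips, in m); z points along the fingers, y is the line along which they close (so a half turn about z gives the same grasp; the last joint's range is limited). The gripper opens to 88 mm and grips with 3 to 60 N. Pads are 20 mm wide; open, the fingers measure 115 mm over their backs; the gripper's body (75 mm by 178 mm) begins 61 mm behind the grasp point.
Start: joints at [1.166, 0.091, 1.231, -0, 1.82, -0.057], TCP at [0.205, 0.564, 0.24] pointing down, gripper open.
Joint ranges: [-2.87, 2.87], [-0.86, 2.18], [0.17, 2.46], [-1.51, 4.65], [0.06, 2.69], [-2.65, 2.65]. Speed limits (rad/s): [2.57, 2.57, 3.01, 3.14, 3.14, 3.14].

### API

Orientations are given as [roll, pitch, yaw] about the fixed x, y, z axes, in that order (R = Rz(yaw) Ry(pitch) Rx(roll)).
In Python, from station import r, fingers, ik, viewer, job gives the robot as it stands. Calls block until the motion is done:
- r.move_ptp(position, orientation): joint-space move of the TCP to a pose.
- r.line_to(position, max_speed=0.15, rotation=None, stop_force=None): straight line of the TCP; rotation=None keeps the orientation; max_speed is the mean speed in m/s. With stop_force (N) it stops when the force on the tool has changed by that much, and returns True; else False.
- r.movej(angles): joint-space move.
- fingers.command_gripper(opening, grip_force=None): finger opening in m; grip_force is the grip in N (None keeps the last); returns when the fingers have stopped.
- r.pause(seconds).
- ik(position, orientation): joint angles nearest the present ones, or None.
- r.get_obs(): the state.
- viewer.snapshot(name): name is "side" or "top" or "wrist"; returns the picture (480x640x3 uint8, red, green, blue); there is no depth.
- viewer.get_calibration(name): a dict with "mtx" (3x3 intrinsics, pixels), "rvec" (rotation vector, rad) and "tvec" (3), from world to camera coordinates, as OpenCV has them; the wrist camera has in their place "mount" (4x4, takes a point from camera to tool coordinates, whose origin is the TCP and whose axes are the flange's). Camera axes: x right, y down, z forward; pixel columns grow to the right and rows downward; lengths in m; the calibration is good to about 2 mm. A picture is of the moment at which its call begins: read the wrist's pose just before it. get_calibration takes no time and is no camera call.
A pose or a line that the arm cannot do raises r.IKError and nothing moves.
- job.sign_off(): hands the job in; it is judged then, once.
The state is a dict: "time_s": time; "joints": joint angles; "dq": joint speeds; "joint_torque": joint torques, N m; "tcp_pos": TCP position; "tool_rot": TCP orientation; "ft_force": force on the tool from outside, world axes, zero at the start; "moment": the same for the moment, N m; "width": finger opening in m; "finger_force": force on a finger pad.
Only numpy, scipy, OpenCV 4.12 (cv2) and the standard library are available. Lean on these libraries where they do the work, as an engineer would, in place of code of your own. Each camera call takes 0.05 s, during which the arm holds its last target. There are 200 camera calls.

### The job

At the pressure calibration bench, take the larger of the two steel mass discs out of its white pocket block: press its edge down over the deep end of the pocket so that it tips and its other edge stands up, then grip that raised edge. Stand the disc on edge in the slot of the aluminium rack and let go; leave the smaller disc in its own pocket.

Things in the scene. Friction and masses are not known exactly. Their poses are not given: they have to be found in the camera images.
- large_disc: Plain dark steel disc, 66 mm diameter, 12 mm thick, about 0.32 kg. Origin at the centre of its underside, z along its axis (up while it lies flat). It starts flat in the pocket of large_block, its top flush with the block's top.
- large_disc_center (a point): The middle of the large disc: on its axis, halfway through its thickness (6 mm above the underside).
- large_block: Fixed white block holding the large disc: x from -40 to +50 mm, 82 mm wide (y), 50 mm high. Origin on the underside, straight below the disc's starting centre (to 1 mm); z up. Its open-topped pocket is 69 mm wide, x from -34.5 to +46 mm. Up to x = +4 the floor is a ledge 38 mm above the table, carrying the disc, with a finger channel 34 mm wide and 12 mm deeper along its middle (x -34 to -2).
- rack: Fixed aluminium rack, base 90 x 112 x 8 mm, origin at the centre of its underside, z up. Slot for a disc on edge, centred on the origin: floor 8 mm above the table, 26 mm wide (x), 96 mm long (y), between walls rising to 38 mm with flared lips to 46 mm; end stops 28 mm high. A standing disc has its axis along the rack's x, its centre about 41 mm up, and may lean up to 30 degrees.
- small_disc: Plain dark steel disc, 44 mm diameter, 10 mm thick, flat in a similar white block of the same outer size with a smaller pocket; to be left there. Origin at the centre of its underside.
- pocket_well (a point): Where to press: block x = +29 mm, y = 0, level with the block's top; axes as the block's. From x = +4 to +46 the pocket is a deep well; 29 mm of the disc overhang it. Press down here with shut fingers, their width within x = 18 to 40, to about 18 mm below the top or until it resists (8 N), then draw back up and slightly to +x: the disc has tipped past its balance and stays tipped.
- pocket_ledge (a point): Middle of the ledge's edge (block x = +4 mm, y = 0, 38 mm above the table), over which the disc tips; axes as the block's. Tipped, the disc leans back on this edge and on a 60 degree wall below it, foot on the well's floor, 45 to 60 degrees from level. Its raised edge is on the -x side, 13 to 24 mm above the block's top at block x about -19 to -2 mm, underside facing down and to -x.
Mind the look-alikes: they are no part of the job. Leave any blue or yellow look-alike of the large_block alone.

How it is judged:
By the outcome, as a careful person would: the job done as asked, in the order asked, and still so for the second after the job is handed in, with the robot touching nothing.
It also fails if it takes over 48 s, if anything falls off the work surface, if the arm or the gripper's body presses on something with over 40 N, if the wrist force passes 120 N, or if a joint passes its speed limit or range.

## Working session

There is one attempt and no reset: what is moved stays moved. The work goes in short steps, each a Python script; the robot and the scene stay as the last script left them, time stands still between calls to the robot, and variables do not carry over. Pictures are saved under pics/ and viewed, at most 10 in all, crops included, and the job is handed in when it is done.

```bash
mkdir -p pics
python3 - <<'E'
from station import r, fingers, ik, viewer, job
import cv2, numpy as np
for n in ("top","side"):
    im=viewer.snapshot(n); cv2.imwrite(f"pics/{n}0.png",im[:,:,::-1])
    c=viewer.get_calibration(n); print(n,np.round(c["mtx"],1).tolist(),c["rvec"],c["tvec"])
print(viewer.get_calibration("wrist")); o=r.get_obs(); print(o["time_s"],o["tcp_pos"],o["tool_rot"],r.tcp_to_tips)
E
```

```text
top [[546.3, 0.0, 310.6], [0.0, 546.3, 247.2], [0.0, 0.0, 1.0]] [ 2.18979383 -2.02817512  0.20727324] [-0.09035913  0.46472519  1.03760183]
side [[591.0, 0.0, 324.3], [0.0, 591.0, 243.8], [0.0, 0.0, 1.0]] [ 2.1060067  -0.69256643  0.33293116] [-0.42254064  0.17829415  1.1382971 ]
{'mtx': array([[379.99962384,   0.        , 313.17221778],
       [  0.        , 379.99962384, 239.37132669],
       [  0.        ,   0.        ,   1.        ]]), 'mount': array([[ 5.92986776e-04, -9.63740745e-01, -2.66839700e-01,
         7.19145865e-02],
       [ 9.99999814e-01,  5.33071168e-04,  2.96973281e-04,
         1.21874610e-03],
       [-1.43960701e-04, -2.66839826e-01,  9.63740881e-01,
        -1.45364844e-01],
       [ 0.00000000e+00,  0.00000000e+00,  0.00000000e+00,
         1.00000000e+00]])}
0.1 [0.20440746 0.56386249 0.23860542] [-3.13981659e+00 -8.10109212e-05  2.79379784e+00] 0.017
```

View pics/top0.png

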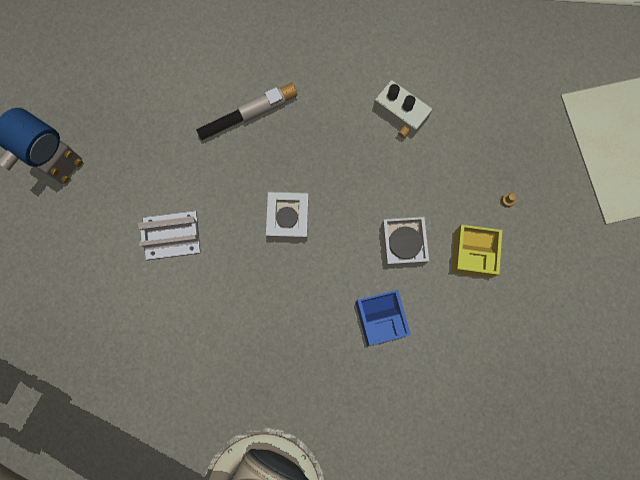

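View pics/side0.png

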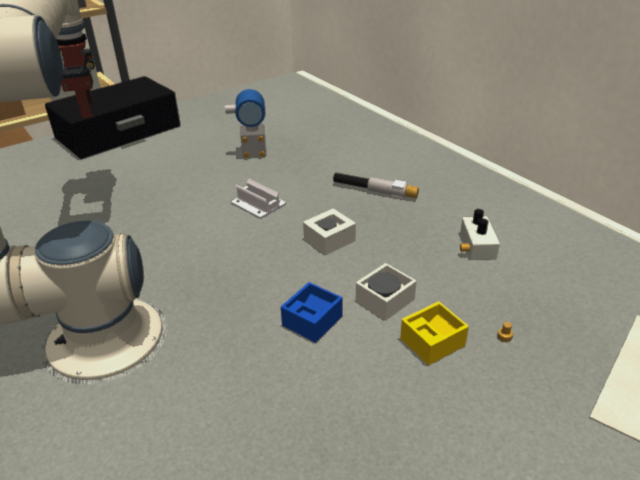

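The top view shows two white blocks with dark discs: one at (406,242), whose disc is clearly bigger, and one at (287,216) with a smaller disc. The blue block (383,318) and yellow block (479,250) are look-alikes. The rack is at (170,235). The block at (406,242) fits, and I'll measure it and confirm it in a crop.

```bash
cat > h.py <<'E'
import cv2, numpy as np
from scipy.spatial.transform import Rotation as Ro
from station import r, fingers, ik, viewer, job
def cam(n):
    """K, R (cam->world), camera centre"""
    c=viewer.get_calibration(n)
    if n!="wrist":
        R=cv2.Rodrigues(np.array(c["rvec"],float))[0]; return c["mtx"],R.T,-R.T@np.array(c["tvec"]).ravel()
    o=r.get_obs(); T=np.eye(4); T[:3,:3]=Ro.from_euler("xyz",o["tool_rot"]).as_matrix(); T[:3,3]=o["tcp_pos"]
    T=T@c["mount"]; return c["mtx"],T[:3,:3],T[:3,3]
def cast(C,px,z):
    K,R,p=C; px=np.atleast_2d(px).astype(float)
    d=(R@np.linalg.inv(K)@np.c_[px,np.ones(len(px))].T).T
    return p+d*((z-p[2])/d[:,2])[:,None]
def proj(C,P):
    K,R,p=C; q=(K@R.T@(np.atleast_2d(P)-p).T).T; return q[:,:2]/q[:,2:]
def blobs(mask,amin):
    cs=cv2.findContours(mask.astype(np.uint8),cv2.RETR_EXTERNAL,cv2.CHAIN_APPROX_NONE)[0]
    return [c for c in cs if cv2.contourArea(c)>amin]
def save(n,im,box,s):
    x0,y0,x1,y1=box; cv2.imwrite(f"pics/{n}.png",cv2.resize(im[y0:y1,x0:x1,::-1],None,fx=s,fy=s,interpolation=cv2.INTER_CUBIC))
E
python3 - <<'E'
from h import *
im=cv2.imread("pics/top0.png")[:,:,::-1].copy(); C=cam("top")
hsv=cv2.cvtColor(im,cv2.COLOR_RGB2HSV)
for name,(x0,y0,x1,y1),z in (("large",(365,200,450,285),.05),("small",(250,180,325,255),.05),("rack",(125,195,215,275),.008)):
    m=np.zeros(im.shape[:2],bool); m[y0:y1,x0:x1]=True
    w=m&(hsv[...,2]>165)&(hsv[...,1]<50)
    for c in blobs(w,60):
        b=cv2.boxPoints(cv2.minAreaRect(c)); P=cast(C,b,z); print(name,"white",cv2.contourArea(c),b.round().tolist(),P[:,:2].round(4).tolist(),P.mean(0).round(4),[round(float(np.linalg.norm(P[i]-P[i-1])),4) for i in (1,2)])
    if name!="rack":
        for c in blobs(m&(hsv[...,2]<85),100):
            (u,v),rad=cv2.minEnclosingCircle(c); e=cv2.fitEllipse(c);print(name,"dark",cv2.contourArea(c),e,cast(C,[e[0]],z).round(4), e[1][0]/2/C[0][0,0]*(C[2][2]-z))
big=np.hstack([cv2.resize(im[y:y+75,x:x+75],(390,390),interpolation=cv2.INTER_CUBIC) for x,y in ((368,204),(132,198))])
cv2.imwrite("pics/crop1.png",big[:,:,::-1])
E
```

```text
large white 1709.5 [[383.0, 219.0], [424.0, 216.0], [428.0, 260.0], [388.0, 264.0]] [[0.5377, -0.1957], [0.5516, -0.2768], [0.4611, -0.2879], [0.4475, -0.2082]] [ 0.4995 -0.2422  0.05  ] [0.0823, 0.0912]
large dark 292.5 ((367.88800048828125, 282.34344482421875), (42.07362747192383, 61.14653015136719), 0.0) [[ 0.4083 -0.1716  0.05  ]] 0.040824871738059876
large dark 860.5 ((405.48724365234375, 238.458251953125), (35.71603775024414, 39.136932373046875), 0.8650158643722534) [[ 0.5018 -0.2413  0.05  ]] 0.03465597686147762
small white 1654.0 [[266.0, 235.0], [267.0, 192.0], [307.0, 193.0], [306.0, 236.0]] [[0.4878, 0.0367], [0.577, 0.0424], [0.5807, -0.0395], [0.4915, -0.0438]] [ 0.5343 -0.001   0.05  ] [0.0894, 0.082]
small dark 180.5 ((284.8478698730469, 238.94972229003906), (5.285423278808594, 58.105072021484375), 91.67952728271484) [[ 0.4825 -0.0022  0.05  ]] 0.005128550600556294
rack white 428.5 [[144.0, 250.0], [198.0, 241.0], [200.0, 252.0], [146.0, 261.0]] [[0.4457, 0.2868], [0.4736, 0.179], [0.4512, 0.1725], [0.4235, 0.2798]] [0.4485 0.2295 0.008 ] [0.1113, 0.0233]
rack white 339.0 [[147.0, 229.0], [195.0, 224.0], [196.0, 235.0], [148.0, 240.0]] [[0.4902, 0.288], [0.5097, 0.1901], [0.4866, 0.1847], [0.4673, 0.2821]] [0.4885 0.2362 0.008 ] [0.0997, 0.0237]
rack white 185.0 [[143.0, 213.0], [196.0, 211.0], [196.0, 220.0], [143.0, 222.0]] [[0.524, 0.3013], [0.5371, 0.1914], [0.5177, 0.1883], [0.5047, 0.2978]] [0.5209 0.2447 0.008 ] [0.1107, 0.0196]
```

View pics/crop1.png

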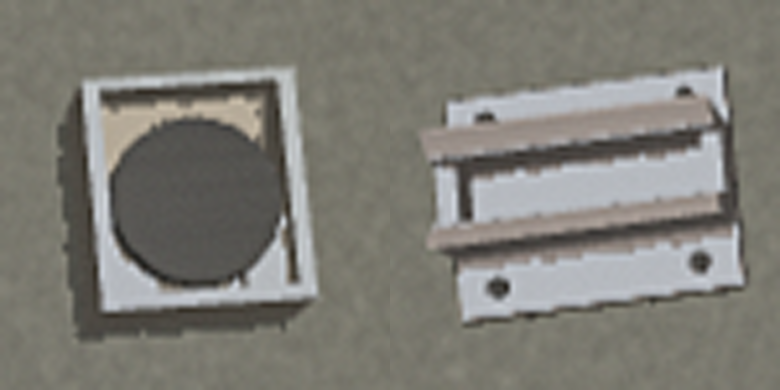

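The crop confirms it: the large disc's block (left) has its deep well towards the top of the image, roughly world +x. The rack (right) has its slot running about along world y. I'll check the neighbours and reachability, then go above the block for a close look.

```bash
cat >> h.py <<'E'
def frame(o,yaw):
    T=np.eye(4); T[:3,:3]=Ro.from_euler("z",yaw).as_matrix(); T[:3,3]=[*o,0]; return T
def rpy(x,y,z): return Ro.from_matrix(np.c_[x,y,z]).as_euler("xyz")
def tool(B,t,s=1):
    """approach along a disc tipped t (rad) from level, block frame B; tool y=s*upper-face normal"""
    R=B[:3,:3]; n=R@[np.sin(t),0,np.cos(t)]; z=R@[np.cos(t),0,-np.sin(t)]; return rpy(s*R[:,1],s*n,z)
def at(B,x,y,z): return (B@[x,y,z,1])[:3]
E
python3 - <<'E'
from h import *
im=cv2.imread("pics/top0.png")[:,:,::-1].copy(); C=cam("top"); S=cam("side")
print("disc",cast(C,[405.7,242.7],.05).round(4))
rk=cast(C,[[143,217.6],[196.2,211.1],[200.3,253],[145.8,259.9]],.008); print("rack",rk.round(4).tolist(),rk.mean(0),[np.linalg.norm(rk[i]-rk[i-1]) for i in (1,2)])
B=frame([.4945,-.2428],.129)
blue=cast(C,[[357,299],[401,291],[410,334],[366,346]],.05); print("blue in block",(np.linalg.inv(B)@np.c_[blue,np.ones(4)].T).T[:,:3].round(3).tolist())
print("side px of block origin top", proj(S,at(B,0,0,.05)))
for y in (.129,.129+np.pi,.129-np.pi): print(y, ik(at(B,.029,0,.2),[np.pi,0,y]))
for t in (45,52,60):
  for s in (1,-1): print(t,s,ik(at(B,-.01,0,.065),tool(B,np.radians(t),s)), ik(at(B,-.06,0,.13),tool(B,np.radians(t),s)))
E
```

```text
disc [[ 0.4932 -0.242   0.05  ]]
rack [[0.5144, 0.2992, 0.008], [0.5368, 0.1903, 0.008], [0.4488, 0.1713, 0.008], [0.426, 0.281, 0.008]] [0.48151096 0.23546421 0.008     ] [np.float64(0.1111494794705838), np.float64(0.09000949181642037)]
blue in block [[-0.108, 0.105, 0.05], [-0.097, 0.019, 0.05], [-0.18, 0.008, 0.05], [-0.198, 0.094, 0.05]]
side px of block origin top [[384.09427193 281.84614756]]
0.129 [-4.87700456e-01  1.99767915e-02  1.37441005e+00 -4.44089210e-16
  1.74720581e+00  9.54095871e-01]
3.270592653589793 [-0.48770046  0.01997679  1.37441005  0.          1.74720581 -2.18749678]
-3.012592653589793 [-0.48770046  0.01997679  1.37441005  0.          1.74720581 -2.18749678]
45 1 [-0.92018118 -0.45140617  2.19685788  0.76773346  1.08167463 -1.31411484] [-1.04569361 -0.61285893  2.18381044  0.74517645  1.29435924 -1.283383  ]
45 -1 [-0.92018118 -0.45140617  2.19685788  0.76773346  1.08167463  1.82747781] [-1.04569361 -0.61285893  2.18381044  0.74517645  1.29435924  1.85820965]
52 1 [-0.85218582 -0.41889306  2.12377763  0.6080654   1.11006364 -1.16702132] [-0.9673644  -0.57208031  2.1101663   0.60217801  1.31260459 -1.16695121]
52 -1 [-0.85218582 -0.41889306  2.12377763  0.6080654   1.11006364  1.97457133] [-0.9673644  -0.57208031  2.1101663   0.60217801  1.31260459  1.97464145]
60 1 [-0.7747321  -0.36095016  2.03321019  0.44193133  1.16421726 -1.01783491] [-0.8773261  -0.50817481  2.02192202  0.44761183  1.35136993 -1.04359695]
60 -1 [-0.7747321  -0.36095016  2.03321019  0.44193133  1.16421726  2.12375775] [-0.8773261  -0.50817481  2.02192202  0.44761183  1.35136993  2.0979957 ]
```

Run:
```python
from h import *
B=frame([.4940,-.2424],.129)
fingers.command_gripper(0.0,20)
r.move_ptp(at(B,.029,0,.15),[np.pi,0,.129]); r.pause(.2)
C=cam("wrist"); im=viewer.snapshot("wrist"); cv2.imwrite("pics/w1.png",im[:,:,::-1])
print(proj(C,[at(B,x,y,.05) for x,y in ((-.04,-.041),(.05,-.041),(.05,.041),(-.04,.041),(.029,0),(0,0))]).round(1).tolist(), r.get_obs()["time_s"], r.get_obs()["tcp_pos"])
hsv=cv2.cvtColor(im,cv2.COLOR_RGB2HSV)
for c in blobs((hsv[...,2]>165)&(hsv[...,1]<50),2000):
    b=cv2.boxPoints(cv2.minAreaRect(c));P=cast(C,b,.05); L=(np.linalg.inv(B)@np.c_[P,np.ones(4)].T).T; print(b.round().tolist(),L[:,:2].round(4).tolist())
```

```text
[[371.2, 340.5], [376.9, 218.5], [252.6, 218.3], [257.6, 340.4], [314.7, 248.9], [314.6, 288.9]] 4.7333 [ 0.5229242  -0.23833974  0.1500318 ]
```

View pics/w1.png

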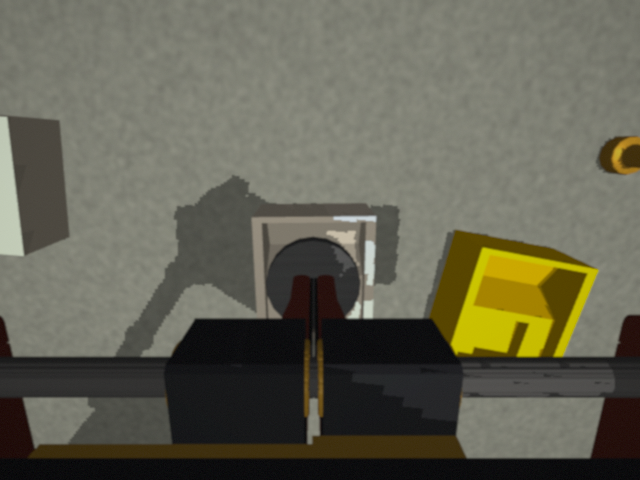

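The wrist view shows the block's far top corners at (252,217) and (376,216), within about 2 px of the prediction. The block frame holds, so I'll press.

Run:
```python
from h import *
B=frame([.4940,-.2424],.129); tip=r.tcp_to_tips
r.line_to(at(B,.029,0,.055+tip),.12)
s=r.line_to(at(B,.029,0,.032+tip),.03,stop_force=8)
p=r.get_obs(); print(s,p["tcp_pos"][2]-tip,p["ft_force"])
loc=np.linalg.inv(B)@[*p["tcp_pos"],1]
r.line_to(at(B,loc[0]+.004,0,loc[2]+.012),.04); r.line_to(at(B,.036,0,.12),.12)
r.move_ptp(at(B,-.02,0,.22),tool(B,np.radians(70),1))
r.pause(.2); C=cam("wrist"); im=viewer.snapshot("wrist"); cv2.imwrite("pics/w2.png",im[:,:,::-1])
s=viewer.snapshot("side"); save("s2",s,(300,200,460,320),5)
print(r.get_obs()["time_s"])
```

```text
True 0.03560081789308465 [0.9128334  0.0136901  1.86212449]
9.1083
```

View pics/s2.png

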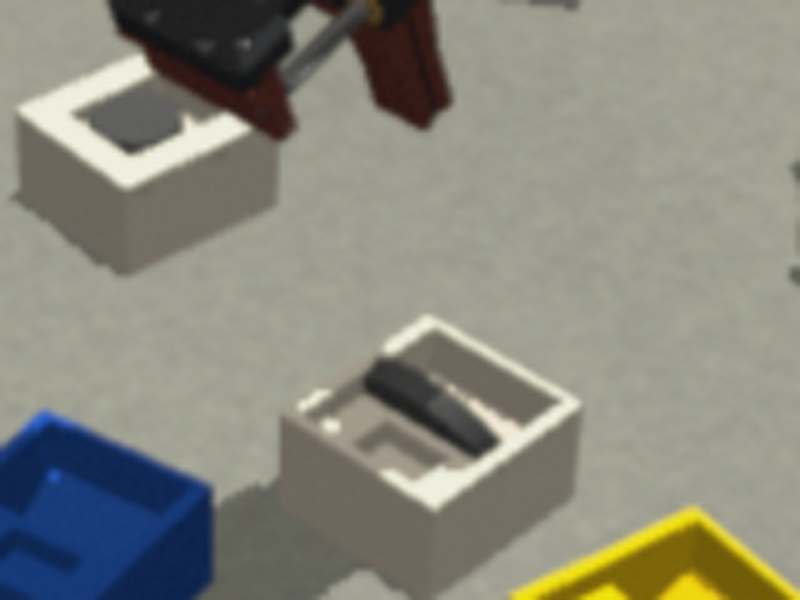

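View pics/w2.png

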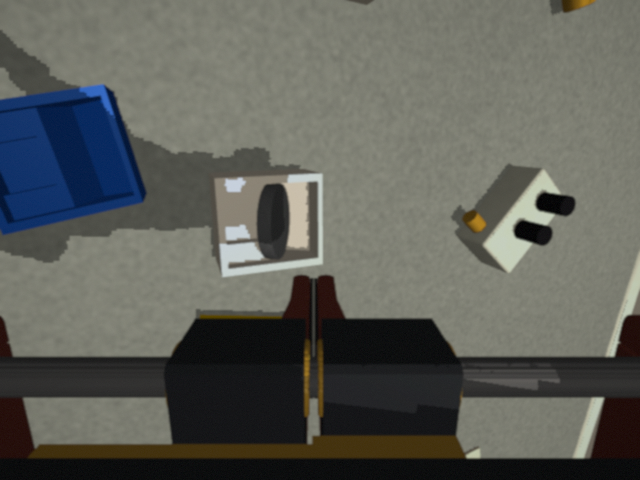

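Both views show the disc tipped. In the wrist view it spans columns 257–290 and rows 182–260, with its raised rim on the left (-x). Next I'll work out its tilt from the edges in the wrist and side views.

Run:
```python
from h import *
B=frame([.4940,-.2424],.129); C=cam("wrist"); im=cv2.imread("pics/w2.png")
g=cv2.cvtColor(im,cv2.COLOR_BGR2GRAY)
print(g[215:226,245:305].mean(0).round().astype(int).tolist())
def castplane(px):
    K,R,p=C; d=R@np.linalg.inv(K)@[*px,1]; q=(np.linalg.inv(B)@[*p,1])[:3]; e=B[:3,:3].T@d; return q,e
q,e=castplane((257,221)); q2,e2=castplane((271,221)); print(q.round(4))
for px in ((257,221),(274,221),(290,221)):
    q,e=castplane(px)
    print(px,[(z,round(float(1e3*(q+e*(z/1e3-q[2])/e[2])[0]),1)) for z in (30,50,60,65,70,75)])
save("w2c",im[:,:,::-1],(205,160,345,290),5)
```

```text
[134, 131, 131, 131, 130, 130, 131, 130, 130, 130, 123, 103, 69, 47, 44, 44, 45, 45, 44, 45, 45, 45, 45, 46, 46, 43, 37, 34, 33, 33, 33, 32, 33, 33, 33, 33, 33, 33, 37, 42, 47, 47, 49, 72, 120, 164, 186, 191, 192, 191, 191, 191, 191, 191, 191, 191, 191, 191, 192, 190]
[-0.0684  0.0733  0.3564]
(257, 221) [(30, -2.2), (50, -6.2), (60, -8.2), (65, -9.3), (70, -10.3), (75, -11.3)]
(274, 221) [(30, 13.3), (50, 8.3), (60, 5.8), (65, 4.5), (70, 3.3), (75, 2.0)]
(290, 221) [(30, 28.3), (50, 22.4), (60, 19.4), (65, 17.9), (70, 16.5), (75, 15.0)]
```

View pics/w2c.png

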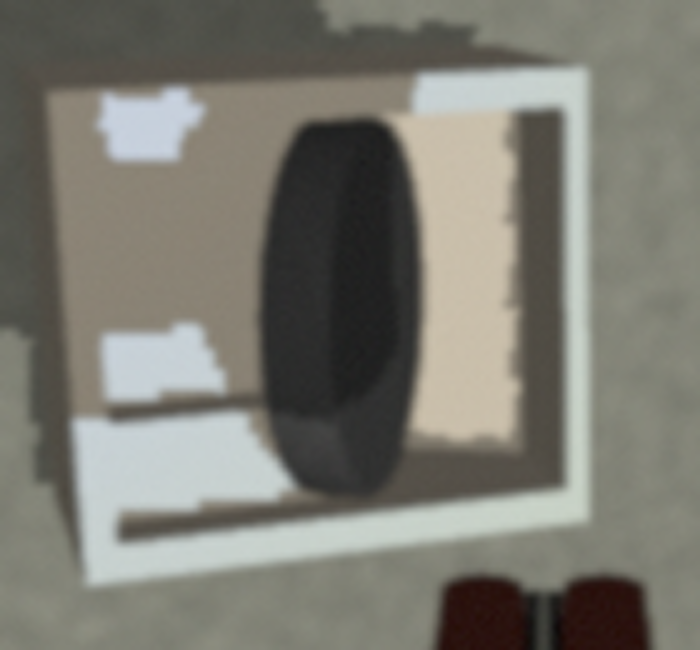

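The enlarged crop shows the rim face at columns 257–270 and the upper face at 271–289. The block's corners are at (215,178), (323,174), (323,264) and (223,277). I'll use those corners to correct the camera offset and then solve for the disc.

Run:
```python
from h import *
from scipy.optimize import least_squares
B=frame([.4940,-.2424],.129); C=cam("wrist"); S=cam("side")
cor=np.array([at(B,x,y,.05) for x,y in ((-.04,.041),(.05,.041),(.05,-.041),(-.04,-.041))])
pc=proj(C,cor); off=(np.array([[215,178.4],[322.6,173.6],[323,264.4],[222.6,277]])-pc); print(off.round(1).tolist())
# side-view crop: raised rim silhouette (crop px/5+origin), block corners
sc=np.array([[282,412],[427,318],[582,400],[435,508]])/5+[300,200]
so=sc-proj(S,np.array([cor[i] for i in (0,1,2,3)])); print("side block off",so.round(1).tolist())
def disc(t,s,n=180):
    d=np.array([-np.cos(t),0,np.sin(t)]); nn=np.array([np.sin(t),0,np.cos(t)]); E=np.array([.004,0,.038])+s*d; c=E-.033*d
    a=np.linspace(0,2*np.pi,n); ring=c+.033*(np.cos(a)[:,None]*d+np.sin(a)[:,None]*np.array([0,1,0]))
    return E,E+.012*nn,np.vstack([ring,ring+.012*nn])
for t,s in ((50,.034),(55,.034),(60,.028),(60,.0346),(60,.041)):
    E,F,P=disc(np.radians(t),s); w=(B@np.c_[P,np.ones(len(P))].T).T[:,:3]
    q=proj(C,w)+off.mean(0); q2=proj(S,w)+so.mean(0)
    print(t,s,"E",(E*1e3).round(),"F",(F*1e3).round(),"foot z",round(float(38-(66-s*1e3)*np.sin(np.radians(t))),1),"wrist cols",q[:,0].min().round(1),(proj(C,at(B,*F))+off.mean(0)).round(1),q[:,0].max().round(1),"rows",q[:,1].min().round(1),q[:,1].max().round(1),"side left/top crop",((q2.min(0)-[300,200])*5).round())
```

```text
[[2.8, 0.6], [2.4, -0.4], [3.3, -0.2], [3.5, 0.2]]
side block off [[1.4, 1.0], [0.2, 1.4], [0.6, -0.0], [1.3, 0.7]]
50 0.034 E [-18.   0.  64.] F [-9.  0. 72.] foot z 13.5 wrist cols 249.3 [[262.9 232.1]] 295.8 rows 183.9 261.4 side left/top crop [358. 361.]
55 0.034 E [-16.   0.  66.] F [-6.  0. 73.] foot z 11.8 wrist cols 252.7 [[266.9 232.1]] 293.4 rows 183.9 261.1 side left/top crop [360. 358.]
60 0.028 E [-10.   0.  62.] F [ 0.  0. 68.] foot z 5.1 wrist cols 258.6 [[273.1 230.1]] 292.4 rows 183.0 258.7 side left/top crop [367. 362.]
60 0.0346 E [-13.   0.  68.] F [-3.  0. 74.] foot z 10.8 wrist cols 255.9 [[270.8 232.1]] 290.7 rows 183.9 261.0 side left/top crop [362. 354.]
60 0.041 E [-17.   0.  74.] F [-6.  0. 80.] foot z 16.3 wrist cols 253.3 [[268.4 234.2]] 289.1 rows 184.9 263.4 side left/top crop [357. 347.]
```

Tilt 60° with the raised edge at about (-8, 0, 70) mm (mid-thickness) fits both views and the description. Now I'll grip it.

Run:
```python
from h import *
B=frame([.4940,-.2424],.129); t=np.radians(60); rot=tool(B,t,1); zt=np.array([.5,0,-.866]); M=np.array([-.008,0,.0695])
fingers.command_gripper(.028,20)
r.move_ptp(at(B,*(M-.05*zt)),rot)
s=r.line_to(at(B,*(M+.001*zt)),.08,stop_force=10); print("stop",s,r.get_obs()["tcp_pos"],at(B,*(M+.001*zt)))
fingers.command_gripper(0.0,45); o=r.get_obs(); print(o["width"],o["finger_force"],o["ft_force"],o["time_s"])
if not s and .009<o["width"]<.016:
    r.line_to(at(B,*(M-.045*zt)),.08); r.line_to(at(B,*(M-.045*zt+[0,0,.09])),.15)
    o=r.get_obs(); print(o["width"],o["ft_force"],o["time_s"])
q=[ik([.4815,.2355,z],[np.pi,0,.203+np.pi/2]) for z in (.19,.073)]; print(q)
im=viewer.snapshot("side"); save("s3",im,(240,80,480,260),3.3)
```

```text
stop False [ 0.48683319 -0.24346334  0.06918835] [ 0.48656232 -0.24336482  0.068634  ]
0.011923335829227076 44.978758692741394 [1.56219197 0.57441381 1.7117323 ] 11.425
0.011193028616357934 [ 0.24259481 -0.36489034 -3.39085927] 12.9
[array([ 3.91412149e-01, -8.56776016e-02,  1.49542625e+00, -4.44089210e-16,
        1.73184401e+00,  1.88412149e-01]), array([ 3.91412149e-01, -4.88261070e-02,  1.66839229e+00, -4.44089210e-16,
        1.52202647e+00,  1.88412149e-01])]
```

View pics/s3.png

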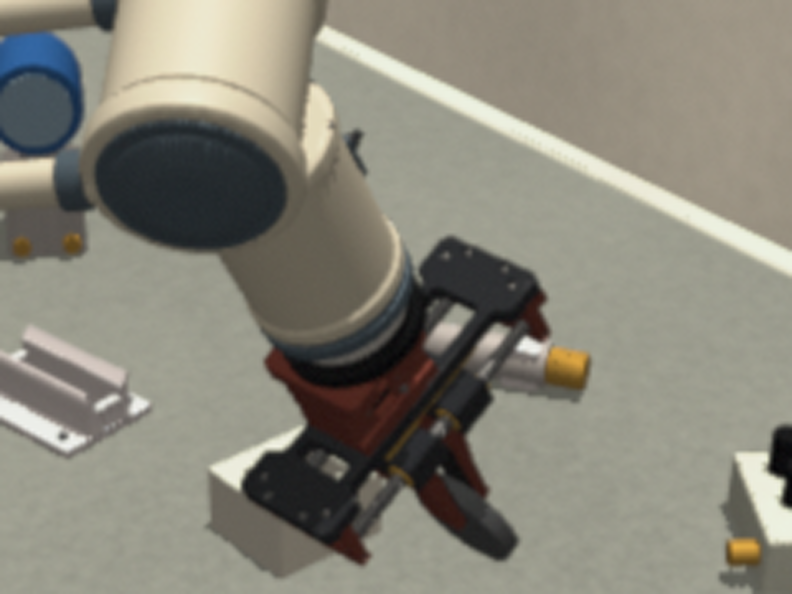

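The side view shows the disc held at its edge (crop 480,520), clear of the block. I'll move over the rack and look.

Run:
```python
from h import *
yaw=.203+np.pi/2
r.move_ptp([.4815,.2355,.20],[np.pi,0,yaw]); r.pause(.2)
C=cam("wrist"); im=viewer.snapshot("wrist"); cv2.imwrite("pics/w4.png",im[:,:,::-1])
K=frame([.4815,.2355],.203)
print("base corners",proj(C,[at(K,x,y,.008) for x,y in ((-.045,-.056),(.045,-.056),(.045,.056),(-.045,.056))]).round(0).tolist())
print("slot lip ends y=+48, x=+-13, z=.046",proj(C,[at(K,x,y,.046) for x,y in ((-.013,.048),(.013,.048),(-.013,-.02),(.013,-.02))]).round(0).tolist())
o=r.get_obs(); print("disc low pt",proj(C,[.4815,.2355,o["tcp_pos"][2]-.065]).round(), o["width"],o["ft_force"],o["time_s"])
```

```text
base corners [[264.0, 275.0], [359.0, 275.0], [363.0, 154.0], [259.0, 154.0]]
slot lip ends y=+48, x=+-13, z=.046 [[294.0, 167.0], [328.0, 167.0], [295.0, 251.0], [327.0, 251.0]]
disc low pt [[310. 263.]] 0.011929621000174213 [ 0.04271189  0.73830674 -3.81953941] 14.9583
```

View pics/w4.png

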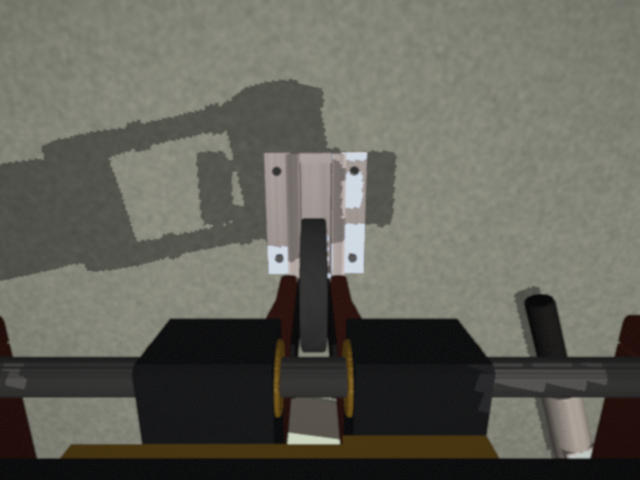

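The wrist view shows the disc hanging edge-on at columns 301–328, centred over the slot (centre about column 316). The rack base corners are at (265,153), (367,153), (363,273) and (269,273). They are 4–5 px right of prediction, nearly all the same camera bias as before. I'll shift 1 mm along rack x and lower.

Run:
```python
from h import *
K=frame([.4815,.2355],.203)
r.line_to(at(K,.001,0,.12),.12)
s=r.line_to(at(K,.001,0,.090),.06,stop_force=8); print(s,r.get_obs()["tcp_pos"][2])
if not s:
    s=r.line_to(at(K,.001,0,.068),.03,stop_force=5); o=r.get_obs(); print(s,o["tcp_pos"],o["ft_force"],o["time_s"])
    if .068<o["tcp_pos"][2]<.079:
        fingers.command_gripper(.03); r.pause(.2); r.line_to(at(K,.001,0,.20),.12)
        r.pause(.3); im=viewer.snapshot("wrist"); t=viewer.snapshot("side")
        cv2.imwrite("pics/fin.png",np.hstack([cv2.resize(im[130:300,230:400],(390,390)),cv2.resize(t[140:240,210:310],(390,390))])[:,:,::-1])
print(r.get_obs()["time_s"])
```

```text
False 0.08986062967781264
True [0.48239023 0.23567571 0.07283002] [0.25311854 0.13071831 4.11013701] 17.0
19.3333
```

View pics/fin.png

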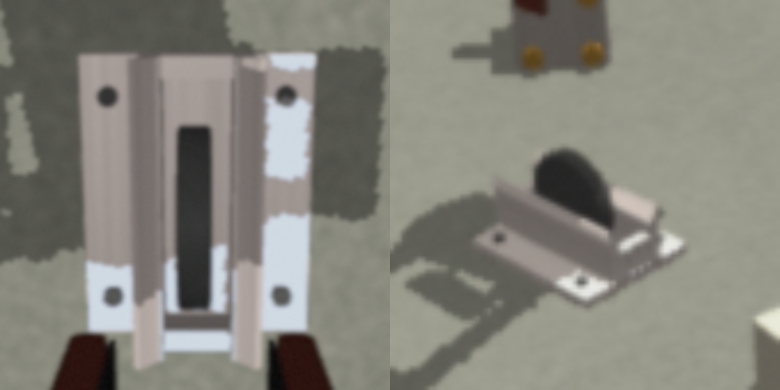

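The final views show the disc standing upright and centred in the slot (left crop, columns 177–212). The gripper is clear and the floor contact height of 73 mm matches the expected value, so I'm handing in.

```bash
python3 -c "
from station import job
print(job.sign_off())"
```

```text
the job is handed in; nothing more can be done
None
```

The large disc was tipped, gripped by its raised edge and stood on edge in the rack slot, the small disc was left in its pocket, and the job was handed in at about 19 s of the 48 s allowed.

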